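Load the label unwinder and set its brake to the first click

TASK

Load the label unwinder: put the tall label roll with the wide core over the spindle, upright, and lower it fully home on the flange without letting it drop. Then turn the black brake knob clockwise until its slip clutch gives the first click, stop there before the second click, and let go. Leave the short roll, mug, stapler and cardboard box where they are.

Things in the scene. Friction and masses are not known exactly. Their poses are not given: they have to be found in the camera images.
- roll: The tall white paper label roll to load: outer diameter 58 mm, 90 mm tall, with a brown core of 26 mm bore that runs right through; about 0.18 kg; loose, stands on end on the desk. Origin at the centre of its underside, z along its axis (up).
- seat (a point): On the axis of the unwinder's upright steel spindle, at the top of the round aluminium flange (84 mm diameter) where the roll must rest; 16 mm above the desk. The spindle has diameter 22 mm and rises 70 mm above this point, the last 12 mm tapering to 10 mm diameter. Axes are the unwinder's, z up.
- unwinder: Label unwinder: fixed grey base plate 120 mm (x) by 250 mm (y), 12 mm thick, origin at the centre of its underside, z up. The spindle's axis is at y = +70 mm, the brake post's (grey, 68 mm diameter, with the black knob on top) at y = -70 mm.
- knob_grip (a point): On the vertical axis of the black brake knob, 97 mm above the desk, at gripping height. Its grip is an upright bar 61 mm long (x), 14 mm thick (y), 32 mm high, its top 9 mm above this point, on a disc (62 mm) whose top is 21 mm below. A white mark is at the bar's -x end. Axes turn with the knob. With the screw home and no slip the mark points to the unwinder's -x, over the bright rib on the post.
- brake_screw (a joint): Brake screw, rad: turns clockwise from above with the knob, light (0.02 N m), from 0 (slack) to its stop at 1.2 (brake home); starts between 0.2 and 0.7. It carries the aluminium collar (80 mm diameter) under the knob, whose small dark rib lies under the knob's white mark until the clutch slips.
- clutch (a joint): Clockwise slip of the knob on the screw, rad, starts at 0. Short of the screw's stop, knob and screw turn together; at the stop the knob slips on against a steady 0.10 N m. The first click comes at 0.15 rad of slip, the second at 0.45. It does not slip back: anticlockwise turns the screw back.
- spare_roll: Short white paper label roll, leave alone: outer diameter 58 mm, 60 mm tall, bore only 14 mm (does not fit the spindle); stands on end on the desk, loose. Origin at the centre of its underside, z up. Which of the two rolls stands nearer the unwinder varies.
- mug: White mug, 80 mm diameter, 95 mm tall, handle at its +y side, loose, leave alone. Origin at the centre of its underside.
- stapler: Grey and steel stapler, 140 mm (x) by 36 mm by 48 mm high, loose, leave alone. Origin at the centre of its underside.
- staple_box: Plain cardboard box 60 mm (x) by 100 mm (y) by 40 mm high, loose, leave alone. Origin at the centre of its underside.
Mind the look-alikes: they are no part of the job. What is shaped like the roll but purple or turquoise is not meant.

How it is judged:
By the outcome, as a careful person would: the job done as asked, in the order asked, and still so for the second after the job is handed in, with the robot touching nothing.
It also fails if it takes over 64 s, if anything falls off the work surface, if the arm or the gripper's body presses on something with over 40 N, if the wrist force passes 120 N, or if a joint passes its speed limit or range.

ROBOT

A 7-joint arm with a two-finger parallel gripper is mounted at the origin on the work surface. World frame = base frame: x ahead of the robot, y to its left, z up, the work surface at z = 0. Lengths are in m, angles in degrees, forces in N, time in s.
With the tool pointing down it reaches from about 0.425 to 1.025 m from the base axis. Payload 9.4 kg.
Tool frame: the origin (TCP) lies at the very end of the fingers, on their centre line; the grasp point (between the pads) lies 19 mm behind it; z points along the fingers, y is the direction in which the jaws open and shut (so a half turn about z gives the same grasp; the last joint's range is limited). The gripper opens to 93 mm and grips with 3 to 60 N. Pads are 15 mm wide; open, the fingers measure 128 mm over their backs; the gripper's body (75 mm by 188 mm) begins 65 mm behind the grasp point.
Start: joints at [68.256, 34.337, -0.143, 91.639, 0.103, 54.024, -4.572], TCP at [0.216, -0.692, 0.219] pointing down, gripper open.
Joint ranges: [-147.43, 147.43], [-19.82, 112.94], [-74.19, 73.91], [6.32, 146.72], [-59.91, 239.91], [6.04, 106.73], [-150.56, 150.56]. Speed limits (degrees/s): [127.2, 127.2, 172.46, 172.46, 180, 180, 180].

INTERFACE

Orientations are given as a 3x3 rotation matrix whose columns are the frame's x, y, z axes.
In Python, from workcell import telemetry, grab_frame, order gives the robot as it stands.
- The arm moves only by the tool drive_tool, never from a script. Its argument "plan" is a list of rows, each an object with "dp": the shift along the world's x, y, z in cm, a list of three; "rotation": the turn, a rotation vector about the world's x, y, z in rad, a list of three. A call has 1 to 20 rows; each row is the pose to reach, as a shift and turn from the pose commanded when the call began; what a row does not reach only later rows make up. A row lasts 1/10 s, in which the tool goes at most 50 mm and 8.59 degrees, less where a joint would pass 70% of its speed; a pose out of reach is approached as far as the arm can. A call with a gripper value outside its range is refused whole. "hand" is the closure, from 0 (fully open) to 1 (shut), set as the call begins (left out, the last holds). The fingers move at their own pace and stop on an object; "grip_force" is the grip in N (left out, the last holds). Time passes only in rows, so rows that repeat a pose let the fingers close. It gives the time, the measured TCP pose, the force and the opening at its end, in the units of the state.
- telemetry.state(): the state, without advancing time (a new reading comes with each control period).
- grab_frame(name): name is "side" or "top"; returns a dict with "color" (400x640x3 uint8, blue, green, red), "z_map" (400x640 float32, m along the optical axis (not along the pixel's ray), 0 where there is no reading), "vertical_fov" (degrees; the focal length in pixels is half the picture's height over the tangent of half this angle, whatever the lens; pixels are square), "cx", "cy" (the principal point, pixels), "k1" (the pictures are not rectified: a ray, as slopes to the right and down, at radius r is drawn at 1 + k1 r^2 times it, then the intrinsics apply), "position" and "attitude" of the camera in the world. Camera axes: x right, y up, looking along -z (the intrinsics and any distortion apply to the point x, -y, -z); pixel columns grow to the right and rows downward; lengths in m; the calibration is good to about 2 mm. A picture is of the moment at which its call begins.
- order.close_job(): hands the job in, once; it reports no verdict.
The state is a dict: "clock": time; "q": joint angles; "qd": joint speeds; "effort": joint torques, N m; "eef_pos": TCP position; "eef_rot": TCP orientation; "contact_force": force on the tool from outside, world axes, zero at the start; "wrist_torque": the same for the moment, N m; "opening": finger opening in m.
Only numpy, scipy, OpenCV 4.12 (cv2) and the standard library are available. Lean on these libraries where they do the work, as an engineer would, in place of code of your own. Each camera call takes 0.05 s, during which the arm holds its last target.

## Working session

There is one attempt and no reset: what is moved stays moved. The work goes in short steps, Python scripts to look and compute and a tool call to move; the robot and the scene stay as the last step left them, time stands still between calls to the robot, and variables do not carry over. Pictures are saved under pics/ and viewed, and the job is handed in when it is done.

Besides the shell and the picture viewer there is one more tool, called in YAML: its name, and indented under it one key for each argument. drive_tool: Moves the arm, as the interface text tells. Its arguments: {"type":"object","properties":{"plan":{"type":"array"},"hand":{"type":"number"},"grip_force":{"type":"number"}},"required":["plan"]}

```bash
ls; mkdir -p pics
cat > h.py <<'E'
import numpy as np, cv2
from workcell import telemetry, grab_frame, order
def grab(n,tag):
    f=grab_frame(n); cv2.imwrite(f'pics/{n}_{tag}.png',f['color']); np.save(f'/tmp/{n}_{tag}.npy',f,allow_pickle=True); return f
def load(n,tag): return np.load(f'/tmp/{n}_{tag}.npy',allow_pickle=True).item()
def slopes(f,uv):
    h=f['color'].shape[0]; F=h/2/np.tan(np.radians(f['vertical_fov'])/2)
    K=np.array([[F,0,f['cx']],[0,F,f['cy']],[0,0,1.]])
    uv=np.asarray(uv,float).reshape(-1,1,2)
    return cv2.undistortPoints(uv,K,np.array([f['k1'],0,0,0,0.]),None,None).reshape(-1,2)
def ray(f,uv):
    s=slopes(f,uv); d=np.c_[s[:,0],-s[:,1],-np.ones(len(s))]
    return np.array(f['position']), d@np.array(f['attitude']).T
def onplane(f,uv,z):
    o,d=ray(f,uv); t=(z-o[2])/d[:,2]; return o+d*t[:,None]
def bydepth(f,uv):
    o,d=ray(f,uv); u=np.asarray(uv).reshape(-1,2).round().astype(int)
    return o+d*f['z_map'][u[:,1],u[:,0]][:,None]
def proj(f,P):
    P=(np.asarray(P).reshape(-1,3)-f['position'])@np.array(f['attitude'])
    s=np.c_[P[:,0],-P[:,1]]/-P[:,2:]; r2=(s**2).sum(1,keepdims=True); s=s*(1+f['k1']*r2)
    F=200/np.tan(np.radians(f['vertical_fov'])/2); return s*F+[f['cx'],f['cy']]
E
python3 - <<'E'
from h import *
for n in('side','top'):
    f=grab(n,'0'); print(n,f['position'],np.round(f['attitude'],3).tolist(),f['vertical_fov'],f['k1'],f['cx'],f['cy'])
s=telemetry.state()
for k in s: print(k,np.round(s[k],4).tolist())
E
```

```text
pics
side [0.38874275 0.96276068 0.81349908] [[-0.983, 0.094, -0.158], [-0.183, -0.594, 0.783], [-0.02, 0.799, 0.601]] 55.266290922505405 -0.03897397901921777 320.2270864584655 194.78995008348554
top [0.46896919 0.02398019 1.11325446] [[0.015, 0.996, -0.089], [-1.0, 0.017, 0.013], [0.015, 0.089, 0.996]] 57.76849474627029 -0.038475562627681134 321.7139374099104 201.54831506217548
clock 0.1
q [68.2559, 34.3808, -0.1453, 91.6762, 0.1023, 54.024, -4.5723]
qd [-0.0394, -0.1217, 0.0538, -0.0143, -0.0222, -0.0255, 0.0339]
effort [0.0049, -76.6558, 1.5019, -25.2935, -0.0523, 0.0137, 0.0001]
eef_pos [0.216, -0.6916, 0.2178]
eef_rot [[0.9545, 0.2982, -0.0005], [0.2982, -0.9545, 0.0013], [-0.0001, -0.0014, -1.0]]
contact_force [0.2414, -0.8975, -0.5363]
wrist_torque [0.0045, 0.0328, 0.0432]
opening 0.093
```

```bash
ls -la pics
```

```text
total 768
drwxr-xr-x 2 agent agent   4096 Dec  7 08:46 .
drwxr-xr-x 3 agent agent   4096 Dec  7 08:45 ..
-rw-r--r-- 1 agent agent 401673 Dec  7 08:46 side_0.png
-rw-r--r-- 1 agent agent 370281 Dec  7 08:46 top_0.png
```

View pics/side_0.png

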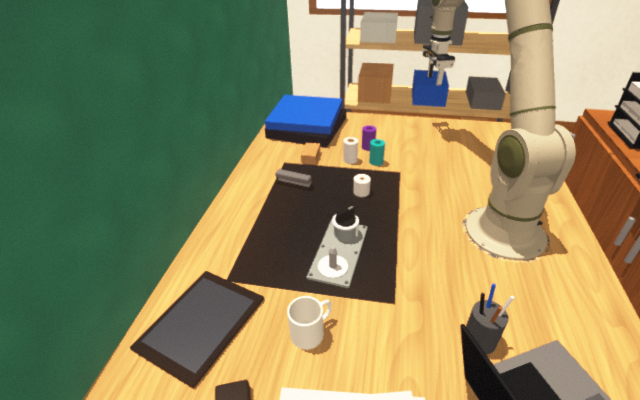

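View pics/top_0.png

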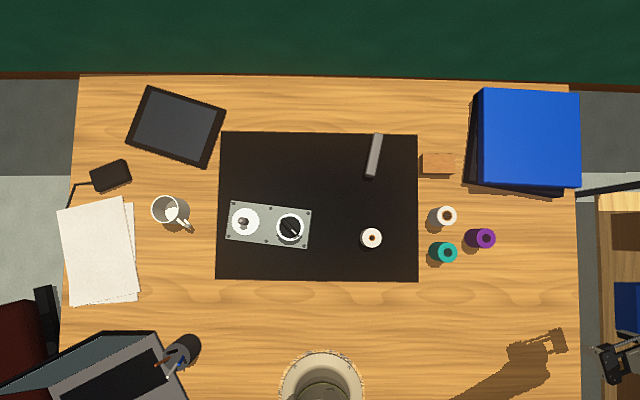

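The tall white roll is at top px (446,215), between the purple and turquoise look-alikes. The short roll is at (371,238), the spindle at (243,221) and the knob at (290,228). I'll zoom in and measure next.

Run:
```python
from h import *
f=load('top','0'); c=f['color']
a=cv2.resize(c[190:260,220:320],(800,560),interpolation=cv2.INTER_CUBIC); cv2.imwrite('pics/z1.png',a)
g=load('side','0')['color']; cv2.imwrite('pics/z2.png',cv2.resize(g[195:290,300:400],(600,570),interpolation=cv2.INTER_CUBIC))
# world cloud by depth
v,u=np.mgrid[0:400,0:640]
for n in('top','side'):
    f=load(n,'0'); uv=np.c_[u.ravel(),v.ravel()]
    P=bydepth(f,uv).reshape(400,640,3); np.save(f'/tmp/P{n}.npy',P)
P=np.load('/tmp/Ptop.npy'); f=load('top','0')
def rep(nm,r0,r1,c0,c1,z0,z1,cm=None):
    q=P[r0:r1,c0:c1]; m=(q[...,2]>z0)&(q[...,2]<z1)
    if cm is not None:m&=cm(f['color'][r0:r1,c0:c1].astype(int))
    ys,xs=np.nonzero(m); 
    p=q[m]; (cx,cy),r=cv2.minEnclosingCircle(np.c_[xs,ys].astype(np.float32))
    print(nm,m.sum(),'zmed',np.median(p[:,2]).round(4),'mean',p.mean(0).round(4),'circ',onplane(f,[[cx+c0,cy+r0]],np.median(p[:,2])).round(4),r)
rep('tall',195,235,430,465,.075,.11)
rep('short',220,255,355,390,.045,.075)
rep('flange',200,245,225,265,.0125,.022,lambda c:c.min(2)>190)
rep('spindle',200,245,225,265,.06,.1)
rep('knobtop',205,250,270,315,.09,.12)
rep('disc',205,250,270,315,.07,.12)
rep('stap',125,185,355,390,.03,.06)
rep('box',140,185,410,465,.03,.05)
rep('mug',190,240,145,200,.08,.11)
```

```text
tall 282 zmed 0.0877 mean [ 0.5269 -0.3451  0.0873] circ [[ 0.5269 -0.3455  0.0877]] 10.520931243896484
short 302 zmed 0.0583 mean [ 0.4611 -0.1352  0.058 ] circ [[ 0.4608 -0.1349  0.0583]] 10.111974716186523
flange 411 zmed 0.015 mean [0.5053 0.2383 0.0152] circ [[0.5044 0.241  0.015 ]] 13.74316120147705
spindle 55 zmed 0.0773 mean [0.5035 0.2394 0.0767] circ [[0.5039 0.2393 0.0773]] 4.137496471405029
knobtop 110 zmed 0.1046 mean [0.4885 0.1018 0.1043] circ [[0.4881 0.1016 0.1046]] 10.700567245483398
disc 380 zmed 0.0759 mean [0.488  0.1011 0.0833] circ [[0.4844 0.102  0.0759]] 12.735486030578613
stap 476 zmed 0.0454 mean [ 0.7101 -0.1442  0.0452] circ [[ 0.7103 -0.1421  0.0454]] 22.203702926635742
box 654 zmed 0.0377 mean [ 0.6882 -0.3416  0.0377] circ [[ 0.6885 -0.3416  0.0377]] 18.35765838623047
mug 228 zmed 0.0918 mean [0.5312 0.452  0.0899] circ [[0.5247 0.4454 0.0918]] 17.7342472076416
```

View pics/z1.png

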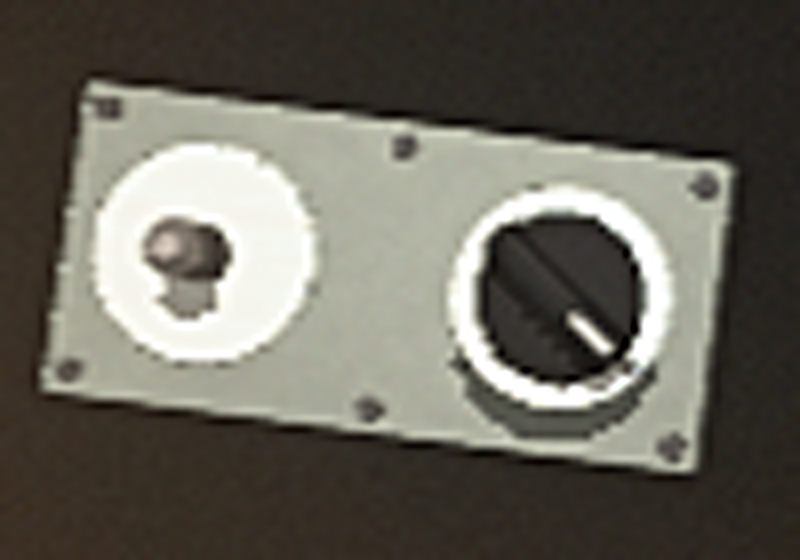

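View pics/z2.png

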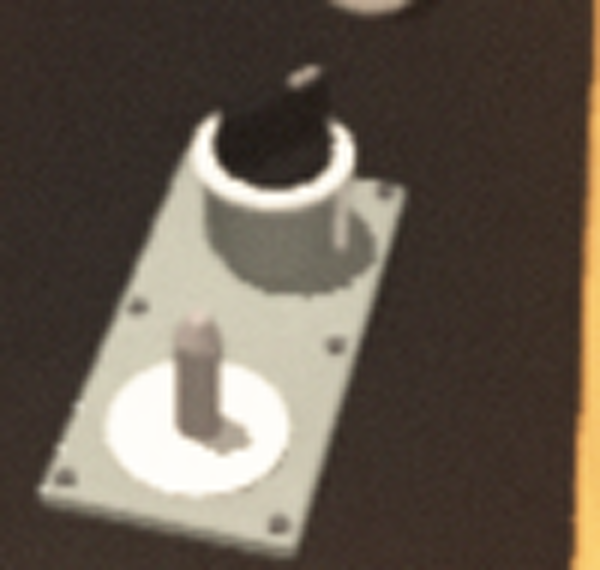

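```bash
cat >> h.py <<'E'
def circ(f,m,off,z):
    m=m.astype(np.uint8); n,l,st,ce=cv2.connectedComponentsWithStats(m); k=1+np.argmax(st[1:,4]); m=(l==k).astype(np.uint8)
    cs,_=cv2.findContours(m,cv2.RETR_EXTERNAL,cv2.CHAIN_APPROX_NONE); c=max(cs,key=cv2.contourArea).reshape(-1,2)+np.array(off)
    W=onplane(f,c,z)[:,:2]; A=np.c_[2*W,np.ones(len(W))]
    for _ in range(4):
        s=np.linalg.lstsq(A,(A[:,:2]**2).sum(1)/4,rcond=None)[0]; r=np.sqrt(s[2]+s[0]**2+s[1]**2)
        e=abs(np.hypot(*(A[:,:2]/2-s[:2]).T)-r); k=e<max(.0015,1.5*np.median(e)); A=A[k]
    return s[:2],r,len(A)
E
python3 - <<'E'
from h import *
for n in('top','side'):
    f=load(n,'0');P=np.load(f'/tmp/P{n}.npy')
    def rep(nm,xy,z,fn):
        u,v=proj(f,[[*xy,z]])[0].round().astype(int); R=38
        q=P[v-R:v+R,u-R:u+R]; c=f['color'][v-R:v+R,u-R:u+R].astype(int)
        m=fn(q,c)&(np.hypot(q[...,0]-xy[0],q[...,1]-xy[1])<.048)
        s,r,k=circ(f,m,(u-R,v-R),z); print(n,nm,s.round(4),'r',r.round(4),k)
    zz=lambda a,b:(lambda q,c:(q[...,2]>a)&(q[...,2]<b))
    rep('tall',(.527,-.345),.09,zz(.083,.1))
    rep('short',(.461,-.135),.06,zz(.053,.07))
    rep('turq',(.455,-.345),.09,zz(.083,.1))
    rep('purp',(.485,-.41),.09,zz(.083,.1))
    rep('flange',(.504,.239),.016,lambda q,c:(q[...,2]<.03)&(c.min(2)>195))
    rep('knobdisc',(.488,.101),.076,lambda q,c:(q[...,2]>.06)&(c.max(2)<90))
    rep('collar',(.488,.101),.072,lambda q,c:(q[...,2]>.055)&((c.min(2)>160)|(c.max(2)<90)))
f=load('top','0');c=f['color'].astype(int)
# mark
m=(c.min(2)>150); P=np.load('/tmp/Ptop.npy'); m&=P[...,2]>.09; m[:, :270]=0; m[:,315:]=0; m[:205]=0;m[250:]=0
ys,xs=np.nonzero(m); print('mark',onplane(f,[[xs.mean(),ys.mean()]],.106),len(xs))
# bar direction
m=P[...,2]>.098; m[:, :270]=0; m[:,315:]=0; m[:205]=0;m[250:]=0
ys,xs=np.nonzero(m); W=onplane(f,np.c_[xs,ys],.106)[:,:2]; mu=W.mean(0); _,s,vt=np.linalg.svd(W-mu); print('bar',mu,vt[0],np.degrees(np.arctan2(*vt[0][::-1])))
# plate
m=((P[...,2]>.005)).astype(np.uint8); m[:,:215]=0;m[:,330:]=0;m[:190]=0;m[260:]=0
cs,_=cv2.findContours(m,cv2.RETR_EXTERNAL,cv2.CHAIN_APPROX_NONE); k=max(cs,key=cv2.contourArea).reshape(-1,2)
W=onplane(f,k,.012)[:,:2].astype(np.float32); print('plate',cv2.minAreaRect(W*1000))
E
```

```text
top tall [ 0.5267 -0.3456] r 0.0275 46
top short [ 0.4611 -0.1355] r 0.0278 51
top turq [ 0.4269 -0.3454] r 0.0247 20
top purp [ 0.4697 -0.4452] r 0.0156 15
top flange [0.5042 0.2402] r 0.0401 71
top knobdisc [0.4876 0.1003] r 0.0288 47
top collar [0.4882 0.1012] r 0.0384 75
side tall [ 0.5262 -0.3419] r 0.0296 18
side short [ 0.4616 -0.1337] r 0.0287 24
side turq [ 0.4232 -0.3431] r 0.0273 13
side purp [ 0.4689 -0.4409] r 0.019 10
side flange [0.5056 0.2397] r 0.0418 49
side knobdisc [0.4807 0.0963] r 0.0373 20
side collar [0.488 0.104] r 0.0421 31
mark [[0.47985513 0.09599269 0.106     ]] 10
bar [0.48766747 0.10165165] [-0.69966645 -0.71446963] -134.40024960402624
plate ((497.0422668457031, 171.0325927734375), (249.72618103027344, 121.98189544677734), 83.72628021240234)
```

drive_tool:
  plan:
    - {"dp":[4,4.5,-1],"rotation":[0,0,0]}
    - {"dp":[8,9,-2],"rotation":[0,0,0]}
    - {"dp":[12,13.5,-3],"rotation":[0,0,0]}
    - {"dp":[16,18,-4],"rotation":[0,0,0]}
    - {"dp":[19,21.2,-4],"rotation":[0,0,0]}
    - {"dp":[22,24.5,-5],"rotation":[0,0,0]}
    - {"dp":[25,27.9,-5],"rotation":[0,0,0]}
    - {"dp":[28,31.2,-5],"rotation":[0,0,0]}
    - {"dp":[30,33.5,-5],"rotation":[0,0,0]}
    - {"dp":[31.0,34.7,-6],"rotation":[0,0,0]}
    - {"dp":[31.0,34.7,-8],"rotation":[0,0,0]}
    - {"dp":[31.0,34.7,-8],"rotation":[0,0,0]}
  hand: 0

```text
clock: 1.3
eef_pos: [0.5254, -0.3432, 0.1363]
eef_rot: [[0.954, 0.3, -0.004], [0.3, -0.954, 0.002], [-0.003, -0.003, -1.0]]
contact_force: [-0.9, 0.1, 0.3]
opening: 0.0929
```

Run:
```python
from h import *
for n in('top','side'): grab(n,'1')
f=load('top','1');g=load('side','1')
a=np.hstack([cv2.resize(f['color'][170:270,390:490],(400,400)),cv2.resize(g['color'][100:200,300:400],(400,400))]);cv2.imwrite('pics/z3.png',a)
s=telemetry.state(); print(s['q'],s['eef_pos'],s['contact_force'])
```

```text
[ 2.81025913e+01  3.31182996e+01  3.64546381e-02  1.08715862e+02
  3.13327250e-03  3.82446158e+01 -4.45552485e+01] [ 0.52556825 -0.3453279   0.13839779] [-0.11393482 -0.57792095  0.40837041]
```

View pics/z3.png

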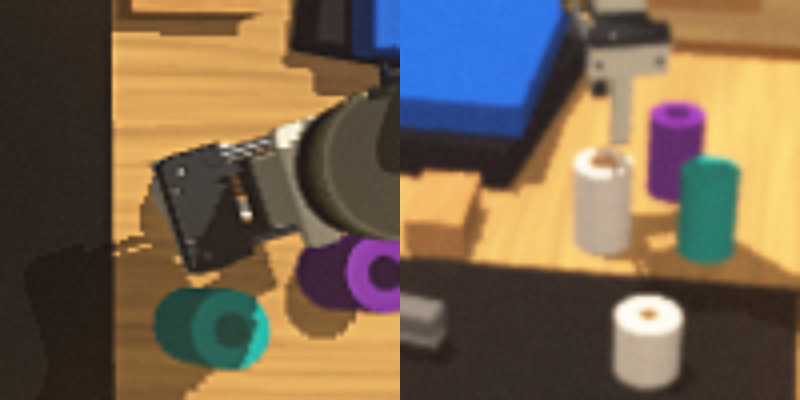

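The side view shows the fingers straight above the tall white roll (side crop px ~(610,140)) with clear gaps to its neighbours. I'll descend and grip.

drive_tool:
  plan:
    - {"dp":[0.1,0,-2],"rotation":[0,0,0]}
    - {"dp":[0.1,0,-4.5],"rotation":[0,0,0]}
    - {"dp":[0.1,0,-7],"rotation":[0,0,0]}
    - {"dp":[0.1,0,-8.5],"rotation":[0,0,0]}
    - {"dp":[0.1,0,-8.9],"rotation":[0,0,0]}
    - {"dp":[0.1,0,-8.9],"rotation":[0,0,0]}

```text
clock: 2.0
eef_pos: [0.527, -0.3455, 0.0498]
eef_rot: [[0.955, 0.298, -0.0], [0.298, -0.955, -0.0], [-0.0, -0.0, -1.0]]
contact_force: [-0.4, -0.5, -0.4]
opening: 0.0931
```

drive_tool:
  plan:
    - {"dp":[0,0,0],"rotation":[0,0,0]}
    - {"dp":[0,0,0],"rotation":[0,0,0]}
    - {"dp":[0,0,0],"rotation":[0,0,0]}
    - {"dp":[0,0,0],"rotation":[0,0,0]}
    - {"dp":[0,0,0],"rotation":[0,0,0]}
    - {"dp":[0,0,0],"rotation":[0,0,0]}
    - {"dp":[0,0,0],"rotation":[0,0,0]}
    - {"dp":[0,0,0],"rotation":[0,0,0]}
  hand: 1
  grip_force: 15

```text
clock: 2.8
eef_pos: [0.5276, -0.3454, 0.05]
eef_rot: [[0.955, 0.298, 0.001], [0.298, -0.955, -0.001], [0.001, 0.001, -1.0]]
contact_force: [-0.3, -1.1, 6.0]
opening: 0.0578
```

drive_tool:
  plan:
    - {"dp":[0,0,1],"rotation":[0,0,0]}
    - {"dp":[0,0,3],"rotation":[0,0,0]}
    - {"dp":[0,0,6],"rotation":[0,0,0]}
    - {"dp":[0,0,9],"rotation":[0,0,0]}
    - {"dp":[0,0,12],"rotation":[0,0,0]}
    - {"dp":[0,0,13],"rotation":[0,0,0]}
    - {"dp":[0,0,13],"rotation":[0,0,0]}

```text
clock: 3.5
eef_pos: [0.5275, -0.3452, 0.1809]
eef_rot: [[0.954, 0.298, 0.002], [0.298, -0.954, -0.001], [0.001, 0.002, -1.0]]
contact_force: [-0.4, -0.3, -2.6]
opening: 0.0581
```

drive_tool:
  plan:
    - {"dp":[0,2,0],"rotation":[0,0,0]}
    - {"dp":[0,5,0],"rotation":[0,0,0]}
    - {"dp":[-0.2,9,0],"rotation":[0,0,0]}
    - {"dp":[-0.4,13,0],"rotation":[0,0,0]}
    - {"dp":[-0.6,17,0],"rotation":[0,0,0]}
    - {"dp":[-0.8,21,0],"rotation":[0,0,0]}
    - {"dp":[-1,25,0],"rotation":[0,0,0]}
    - {"dp":[-1.2,29,0],"rotation":[0,0,0]}
    - {"dp":[-1.4,33,0],"rotation":[0,0,0]}
    - {"dp":[-1.6,37,0],"rotation":[0,0,0]}
    - {"dp":[-1.8,41,0],"rotation":[0,0,0]}
    - {"dp":[-2,45,0],"rotation":[0,0,0]}
    - {"dp":[-2.2,49,0],"rotation":[0,0,0]}
    - {"dp":[-2.3,53,0],"rotation":[0,0,0]}
    - {"dp":[-2.3,56,0],"rotation":[0,0,0]}
    - {"dp":[-2.3,58,0],"rotation":[0,0,0]}
    - {"dp":[-2.3,58.5,0],"rotation":[0,0,0]}
    - {"dp":[-2.3,58.5,0],"rotation":[0,0,0]}
    - {"dp":[-2.3,58.5,0],"rotation":[0,0,0]}
    - {"dp":[-2.3,58.5,0],"rotation":[0,0,0]}

```text
clock: 5.5
eef_pos: [0.5041, 0.2384, 0.1794]
eef_rot: [[0.955, 0.296, -0.001], [0.296, -0.955, -0.001], [-0.001, 0.001, -1.0]]
contact_force: [0.6, -0.4, -0.7]
opening: 0.0581
```

Run:
```python
from h import *
for n in('top','side'): grab(n,'2')
f=load('top','2');g=load('side','2')
a=np.hstack([cv2.resize(f['color'][160:260,200:300],(400,400)),cv2.resize(g['color'][180:300,280:400],(400,400))]);cv2.imwrite('pics/z4.png',a)
s=telemetry.state(); print(s['q'],s['eef_pos'],s['contact_force'],s['opening'])
```

```text
[-3.12414989e+01  2.57689235e+01  1.03437238e-01  1.15968010e+02
 -4.75422763e-02  3.82791386e+01 -1.03863224e+02] [0.50431053 0.23871569 0.1796377 ] [-0.25554608 -0.20140655 -1.46041333] 0.05830890305293716
```

View pics/z4.png

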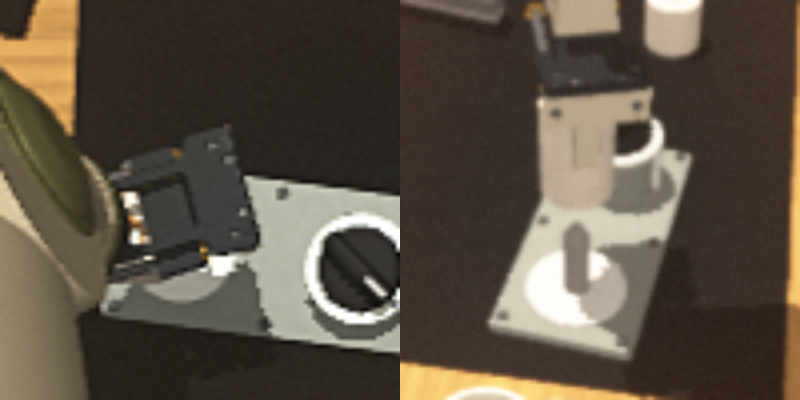

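```bash
cat >> h.py <<'E'
from scipy.optimize import least_squares
def cyl(q,r,x0):
    fn=lambda p:np.hypot(q[:,0]-p[0],q[:,1]-p[1])-r
    s=least_squares(fn,x0,loss='soft_l1',f_scale=.001); return s.x,np.median(abs(fn(s.x))),len(q)
E
python3 - <<'E'
from h import *
v,u=np.mgrid[0:400,0:640]; uv=np.c_[u.ravel(),v.ravel()]
g=load('side','2'); P=bydepth(g,uv).reshape(400,640,3); c=g['color'].astype(int)
d=np.hypot(P[...,0]-.504,P[...,1]-.239)
roll=(d<.04)&(P[...,2]>.125)&(P[...,2]<.150); 
for z0,z1 in((.125,.135),(.135,.15),(.15,.165)):
    q=P[(d<.04)&(P[...,2]>z0)&(P[...,2]<z1)]; print('roll',z0,cyl(q,.029,[.504,.239]))
for z0,z1 in((.02,.04),(.04,.058),(.058,.072),(.025,.07)):
    q=P[(d<.025)&(P[...,2]>z0)&(P[...,2]<z1)&(np.abs(P[...,2])>0)]; print('sp',z0,cyl(q,.011,[.504,.239]))
g0=load('side','0');P=bydepth(g0,uv).reshape(400,640,3);d=np.hypot(P[...,0]-.504,P[...,1]-.239)
for z0,z1 in((.02,.04),(.04,.058),(.058,.072),(.025,.07)):
    q=P[(d<.025)&(P[...,2]>z0)&(P[...,2]<z1)]; print('sp0',z0,cyl(q,.011,[.504,.239]))
# flange/ depth heights
E
```

```text
roll 0.125 (array([0.50373595, 0.23737158]), np.float64(0.00045840465084883916), 25)
roll 0.135 (array([0.50366075, 0.23772415]), np.float64(0.0005448448126625476), 100)
roll 0.15 (array([0.50355501, 0.23772856]), np.float64(0.0006666708924516485), 99)
sp 0.02 (array([0.50435911, 0.23826754]), np.float64(0.0006048707678813579), 41)
sp 0.04 (array([0.50453856, 0.23828799]), np.float64(0.000589735048502917), 30)
sp 0.058 (array([0.50378483, 0.23899795]), np.float64(0.0008760642737863722), 30)
sp 0.025 (array([0.50428991, 0.23853182]), np.float64(0.0007786784212696013), 90)
sp0 0.02 (array([0.50415316, 0.23862056]), np.float64(0.0005775292040907055), 38)
sp0 0.04 (array([0.50465797, 0.23866352]), np.float64(0.0006449338730974297), 40)
sp0 0.058 (array([0.5049148 , 0.23824614]), np.float64(0.0006394504459443957), 27)
sp0 0.025 (array([0.50452285, 0.23849738]), np.float64(0.0006559731740044226), 91)
```

drive_tool:
  plan:
    - {"dp":[0.07,0.09,-1],"rotation":[0,0,0]}
    - {"dp":[0.07,0.09,-2.5],"rotation":[0,0,0]}
    - {"dp":[0.07,0.09,-3.4],"rotation":[0,0,0]}
    - {"dp":[0.07,0.09,-3.6],"rotation":[0,0,0]}
    - {"dp":[0.07,0.09,-3.6],"rotation":[0,0,0]}
    - {"dp":[0.07,0.09,-3.6],"rotation":[0,0,0]}

```text
clock: 6.2
eef_pos: [0.5051, 0.241, 0.1439]
eef_rot: [[0.955, 0.298, 0.0], [0.298, -0.955, 0.0], [0.0, -0.0, -1.0]]
contact_force: [-0.2, 0.1, -1.1]
opening: 0.0581
```

Run:
```python
from h import *
v,u=np.mgrid[0:400,0:640]; uv=np.c_[u.ravel(),v.ravel()]
g=grab('side','3'); P=bydepth(g,uv).reshape(400,640,3)
cv2.imwrite('pics/z5.png',cv2.resize(g['color'][180:300,280:400],(480,480)))
d=np.hypot(P[...,0]-.504,P[...,1]-.239)
for z0,z1 in((.097,.107),(.107,.117),(.117,.127),(.097,.125)):
    q=P[(d<.04)&(P[...,2]>z0)&(P[...,2]<z1)]; print('roll',z0,cyl(q,.029,[.504,.239]))
for z0,z1 in((.02,.04),(.04,.058),(.025,.07)):
    q=P[(d<.025)&(P[...,2]>z0)&(P[...,2]<z1)]; print('sp',z0,cyl(q,.011,[.504,.239]))
s=telemetry.state(); print(s['eef_pos'],s['contact_force'],s['opening'])
```

```text
roll 0.097 (array([0.50444964, 0.24029065]), np.float64(0.00041243782871126615), 56)
roll 0.107 (array([0.50454428, 0.24038481]), np.float64(0.0004432270907851442), 61)
roll 0.117 (array([0.50480887, 0.24030184]), np.float64(0.0005281500017272449), 65)
roll 0.097 (array([0.50457667, 0.24031915]), np.float64(0.00046953752990733753), 168)
sp 0.02 (array([0.50432397, 0.23812035]), np.float64(0.000649247002910352), 38)
sp 0.04 (array([0.50454399, 0.23823233]), np.float64(0.0006561189273385122), 35)
sp 0.025 (array([0.50426814, 0.23853935]), np.float64(0.0007038992503485136), 91)
[0.50515261 0.24098292 0.14401593] [-0.29176085  0.00382657 -0.80128574] 0.058233226998041905
```

View pics/z5.png

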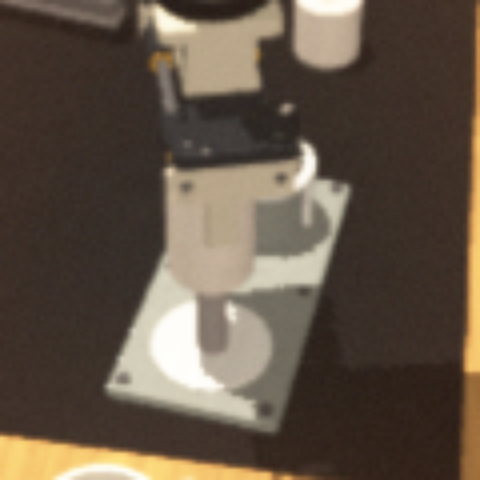

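The spindle sits under the roll's bore: side crop px (212,325) against roll axis ~(210,240). I'll shift y by -1.5 mm and lower, watching the force.

drive_tool:
  plan:
    - {"dp":[0,-0.1,0],"rotation":[0,0,0]}
    - {"dp":[0,-0.15,-0.4],"rotation":[0,0,0]}
    - {"dp":[0,-0.15,-0.8],"rotation":[0,0,0]}
    - {"dp":[0,-0.15,-1.2],"rotation":[0,0,0]}
    - {"dp":[0,-0.15,-1.6],"rotation":[0,0,0]}
    - {"dp":[0,-0.15,-2.0],"rotation":[0,0,0]}
    - {"dp":[0,-0.15,-2.4],"rotation":[0,0,0]}
    - {"dp":[0,-0.15,-2.8],"rotation":[0,0,0]}
    - {"dp":[0,-0.15,-3.0],"rotation":[0,0,0]}
    - {"dp":[0,-0.15,-3.0],"rotation":[0,0,0]}
    - {"dp":[0,-0.15,-3.0],"rotation":[0,0,0]}
    - {"dp":[0,-0.15,-3.0],"rotation":[0,0,0]}

```text
clock: 7.45
eef_pos: [0.505, 0.2394, 0.1138]
eef_rot: [[0.955, 0.298, 0.0], [0.298, -0.955, 0.0], [0.0, -0.0, -1.0]]
contact_force: [-0.7, 0.2, -2.0]
opening: 0.0582
```

Run:
```python
from h import *
s=telemetry.state(); print(s['eef_pos'],s['contact_force'],s['wrist_torque'],s['opening'])
```

```text
[0.50500265 0.23940722 0.11376622] [-0.69404588  0.2061485  -2.00810796] [-0.00646923 -0.0046033   0.01410337] 0.058182417558244506
```

drive_tool:
  plan:
    - {"dp":[0,0,-0.5],"rotation":[0,0,0]}
    - {"dp":[0,0,-1.0],"rotation":[0,0,0]}
    - {"dp":[0,0,-1.5],"rotation":[0,0,0]}
    - {"dp":[0,0,-2.0],"rotation":[0,0,0]}
    - {"dp":[0,0,-2.5],"rotation":[0,0,0]}
    - {"dp":[0,0,-3.0],"rotation":[0,0,0]}
    - {"dp":[0,0,-3.5],"rotation":[0,0,0]}
    - {"dp":[0,0,-4.0],"rotation":[0,0,0]}
    - {"dp":[0,0,-4.3],"rotation":[0,0,0]}
    - {"dp":[0,0,-4.3],"rotation":[0,0,0]}
    - {"dp":[0,0,-4.3],"rotation":[0,0,0]}

```text
clock: 8.55
eef_pos: [0.5049, 0.2394, 0.0706]
eef_rot: [[0.954, 0.298, -0.0], [0.298, -0.954, -0.0], [-0.0, 0.0, -1.0]]
contact_force: [0.3, -0.4, -1.4]
opening: 0.0581
```

drive_tool:
  plan:
    - {"dp":[0,0,-0.1],"rotation":[0,0,0]}
    - {"dp":[0,0,-0.2],"rotation":[0,0,0]}
    - {"dp":[0,0,-0.3],"rotation":[0,0,0]}
    - {"dp":[0,0,-0.35],"rotation":[0,0,0]}
    - {"dp":[0,0,-0.35],"rotation":[0,0,0]}

```text
clock: 9.05
eef_pos: [0.5049, 0.2394, 0.0671]
eef_rot: [[0.954, 0.298, -0.0], [0.298, -0.954, -0.0], [-0.0, 0.0, -1.0]]
contact_force: [0.9, -0.0, -1.1]
opening: 0.0583
```

drive_tool:
  plan:
    - {"dp":[0,0,-0.05],"rotation":[0,0,0]}
    - {"dp":[0,0,-0.1],"rotation":[0,0,0]}
    - {"dp":[0,0,-0.13],"rotation":[0,0,0]}
    - {"dp":[0,0,-0.13],"rotation":[0,0,0]}
    - {"dp":[0,0,-0.13],"rotation":[0,0,0]}

```text
clock: 9.55
eef_pos: [0.5049, 0.2394, 0.066]
eef_rot: [[0.955, 0.298, 0.0], [0.298, -0.955, 0.0], [0.0, -0.0, -1.0]]
contact_force: [-0.9, -0.6, 4.6]
opening: 0.0582
```

drive_tool:
  plan:
    - {"dp":[0,0,-0.03],"rotation":[0,0,0]}
    - {"dp":[0,0,-0.03],"rotation":[0,0,0]}
    - {"dp":[0,0,-0.03],"rotation":[0,0,0]}
  grip_force: 4

```text
clock: 9.85
eef_pos: [0.505, 0.2394, 0.0657]
eef_rot: [[0.955, 0.298, 0.0], [0.298, -0.955, 0.0], [0.0, -0.0, -1.0]]
contact_force: [-0.8, -0.5, 5.3]
opening: 0.058
```

drive_tool:
  plan:
    - {"dp":[0,0,0],"rotation":[0,0,0]}
    - {"dp":[0,0,0],"rotation":[0,0,0]}
    - {"dp":[0,0,0],"rotation":[0,0,0]}
    - {"dp":[0,0,0],"rotation":[0,0,0]}
    - {"dp":[0,0,0],"rotation":[0,0,0]}
    - {"dp":[0,0,0],"rotation":[0,0,0]}
    - {"dp":[0,0,0],"rotation":[0,0,0]}
  hand: 0

```text
clock: 10.55
eef_pos: [0.5049, 0.2394, 0.0655]
eef_rot: [[0.954, 0.298, 0.0], [0.298, -0.954, -0.0], [-0.0, 0.0, -1.0]]
contact_force: [-0.1, 0.5, -0.6]
opening: 0.0929
```

drive_tool:
  plan:
    - {"dp":[0,0,1],"rotation":[0,0,0]}
    - {"dp":[0,0,3],"rotation":[0,0,0]}
    - {"dp":[0,0,6],"rotation":[0,0,0]}
    - {"dp":[0,0,9],"rotation":[0,0,0]}
    - {"dp":[0,0,11],"rotation":[0,0,0]}
    - {"dp":[0,-4,11],"rotation":[0,0,0.1]}
    - {"dp":[-0.6,-8,11],"rotation":[0,0,0.25]}
    - {"dp":[-1.2,-11,11],"rotation":[0,0,0.35]}
    - {"dp":[-1.6,-13.8,11],"rotation":[0,0,0.48]}
    - {"dp":[-1.6,-13.8,11],"rotation":[0,0,0.48]}
    - {"dp":[-1.6,-13.8,11],"rotation":[0,0,0.48]}
    - {"dp":[-1.6,-13.8,11],"rotation":[0,0,0.48]}

```text
clock: 11.75
eef_pos: [0.4893, 0.1024, 0.176]
eef_rot: [[0.709, 0.705, 0.001], [0.705, -0.709, 0.001], [0.001, 0.0, -1.0]]
contact_force: [-0.3, -0.1, 0.5]
opening: 0.0927
```

Run:
```python
from h import *
f=grab('top','4');g=grab('side','4')
a=np.hstack([cv2.resize(f['color'][160:260,220:320],(400,400)),cv2.resize(g['color'][180:300,280:400],(400,400))]);cv2.imwrite('pics/z6.png',a)
v,u=np.mgrid[0:400,0:640]; uv=np.c_[u.ravel(),v.ravel()]
P=bydepth(g,uv).reshape(400,640,3);d=np.hypot(P[...,0]-.504,P[...,1]-.239)
q=P[(d<.045)&(P[...,2]>.03)&(P[...,2]<.095)]; print('roll',cyl(q,.029,[.504,.239]),np.percentile(P[d<.025][:,2],[5,50,95]))
s=telemetry.state(); print(s['q'],s['eef_pos'],s['contact_force'],s['opening'])
```

```text
roll (array([0.50421998, 0.23894374]), np.float64(0.0006982485844985349), 377) [0.08737248 0.10549104 0.10784435]
[-12.22368383  22.74447374  -8.21870666 122.92500806   5.55807077
  34.63839703 -69.48092113] [0.48908218 0.10267095 0.17569431] [ 0.53181479  0.27569236 -0.8047029 ] 0.09290529934558873
```

View pics/z6.png

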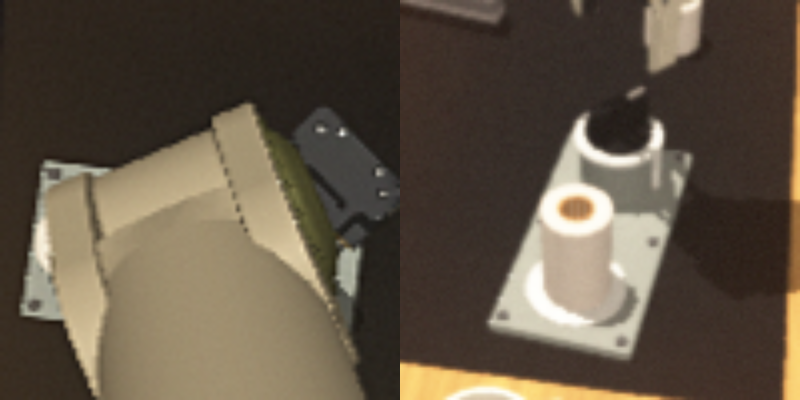

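The side crop shows the roll upright and fully down on the flange at px (577,250). Its top measures 0.105-0.108 m against 0.106 expected. The jaws are over the knob and aligned with its bar, so I'll descend and grip.

drive_tool:
  plan:
    - {"dp":[0,-0.15,-3],"rotation":[0,0,0.01]}
    - {"dp":[0,-0.15,-6],"rotation":[0,0,0.01]}
    - {"dp":[0,-0.15,-8],"rotation":[0,0,0.01]}
    - {"dp":[0,-0.15,-9.3],"rotation":[0,0,0.01]}
    - {"dp":[0,-0.15,-9.5],"rotation":[0,0,0.01]}
    - {"dp":[0,-0.15,-9.5],"rotation":[0,0,0.01]}
    - {"dp":[0,-0.15,-9.5],"rotation":[0,0,0.01]}

```text
clock: 12.55
eef_pos: [0.4892, 0.1004, 0.0811]
eef_rot: [[0.701, 0.713, 0.001], [0.713, -0.701, 0.0], [0.001, 0.0, -1.0]]
contact_force: [-0.1, -0.7, 0.1]
opening: 0.0931
```

drive_tool:
  plan:
    - {"dp":[0,0,0],"rotation":[0,0,0]}
    - {"dp":[0,0,0],"rotation":[0,0,0]}
    - {"dp":[0,0,0],"rotation":[0,0,0]}
    - {"dp":[0,0,0],"rotation":[0,0,0]}
    - {"dp":[0,0,0],"rotation":[0,0,0]}
    - {"dp":[0,0,0],"rotation":[0,0,0]}
    - {"dp":[0,0,0],"rotation":[0,0,0]}
    - {"dp":[0,0,0],"rotation":[0,0,0]}
    - {"dp":[0,0,0],"rotation":[0,0,0]}
    - {"dp":[0,0,0],"rotation":[0,0,0]}
    - {"dp":[0,0,0],"rotation":[0,0,0]}
    - {"dp":[0,0,0],"rotation":[0,0,0]}
  hand: 1
  grip_force: 25

```text
clock: 13.75
eef_pos: [0.4896, 0.0992, 0.0806]
eef_rot: [[0.702, 0.712, 0.001], [0.712, -0.702, -0.001], [0.0, 0.001, -1.0]]
contact_force: [3.8, -4.1, -0.7]
opening: 0.0139
```

Run:
```python
from h import *
s=telemetry.state(); print(s['q'],s['eef_pos'],s['eef_rot'],s['contact_force'],s['wrist_torque'],s['opening'])
```

```text
[-13.86592974  31.76370843  -5.83466993 127.37947581   8.65378346
  21.16332221 -71.53042364] [0.48962368 0.09920128 0.08057619] [[ 7.02443023e-01  7.11739239e-01  1.02731003e-03]
 [ 7.11739888e-01 -7.02442936e-01 -5.03304940e-04]
 [ 3.63404796e-04  1.08472057e-03 -9.99999346e-01]] [ 3.76581423 -4.14713337 -0.71429848] [-1.00068251 -0.81929947  0.080814  ] 0.01394408339641436
```

drive_tool:
  plan:
    - {"dp":[0.08,-0.07,0],"rotation":[0,0,0]}
    - {"dp":[0.08,-0.07,0],"rotation":[0,0,-0.05]}
    - {"dp":[0.08,-0.07,0],"rotation":[0,0,-0.1]}
    - {"dp":[0.08,-0.07,0],"rotation":[0,0,-0.15]}
    - {"dp":[0.08,-0.07,0],"rotation":[0,0,-0.2]}
    - {"dp":[0.08,-0.07,0],"rotation":[0,0,-0.25]}
    - {"dp":[0.08,-0.07,0],"rotation":[0,0,-0.3]}
    - {"dp":[0.08,-0.07,0],"rotation":[0,0,-0.35]}
    - {"dp":[0.08,-0.07,0],"rotation":[0,0,-0.4]}
    - {"dp":[0.08,-0.07,0],"rotation":[0,0,-0.4]}
    - {"dp":[0.08,-0.07,0],"rotation":[0,0,-0.4]}

```text
clock: 14.85
eef_pos: [0.4894, 0.0995, 0.0805]
eef_rot: [[0.923, 0.384, -0.0], [0.384, -0.923, 0.0], [-0.0, -0.0, -1.0]]
contact_force: [0.3, 0.8, 1.5]
opening: 0.0137
```

Run:
```python
from h import *
s=telemetry.state(); print(s['q'],s['eef_pos'],np.degrees(np.arctan2(s['eef_rot'][1][0],s['eef_rot'][0][0])),s['contact_force'],s['wrist_torque'],s['opening'])
```

```text
[-17.90337313  31.74748342  -0.13051338 127.601333     0.14670083
  20.66864478 -85.53949294] [0.48943276 0.09952515 0.08053277] 22.61214517478965 [0.27894251 0.75852683 1.47035775] [0.13957184 0.04888087 0.00364533] 0.01369882857212998
```

drive_tool:
  plan:
    - {"dp":[0,0,0],"rotation":[0,0,-0.05]}
    - {"dp":[0,0,0],"rotation":[0,0,-0.1]}
    - {"dp":[0,0,0],"rotation":[0,0,-0.15]}
    - {"dp":[0,0,0],"rotation":[0,0,-0.2]}
    - {"dp":[0,0,0],"rotation":[0,0,-0.25]}
    - {"dp":[0,0,0],"rotation":[0,0,-0.3]}
    - {"dp":[0,0,0],"rotation":[0,0,-0.35]}
    - {"dp":[0,0,0],"rotation":[0,0,-0.4]}
    - {"dp":[0,0,0],"rotation":[0,0,-0.42]}
    - {"dp":[0,0,0],"rotation":[0,0,-0.42]}
    - {"dp":[0,0,0],"rotation":[0,0,-0.42]}

```text
clock: 15.95
eef_pos: [0.4894, 0.0999, 0.0805]
eef_rot: [[1.0, -0.025, -0.0], [-0.025, -1.0, 0.001], [-0.001, -0.001, -1.0]]
contact_force: [-1.5, 5.6, 2.0]
opening: 0.0136
```

```bash
cat > st.py <<'E'
from h import *
s=telemetry.state(); print(s['clock'],np.round(s['q'],1),s['eef_pos'],np.degrees(np.arctan2(s['eef_rot'][1][0],s['eef_rot'][0][0])),s['contact_force'],s['wrist_torque'],s['opening'])
E
python3 st.py
```

```text
15.95 [ -22.1   31.9    5.9  127.9   -9.    20.6 -100.2] [0.48938625 0.09991996 0.08053928] -1.4351334045297175 [-1.54099457  5.63824333  2.0195848 ] [ 1.34207788  0.41391434 -0.04317043] 0.01363384827566052
```

drive_tool:
  plan:
    - {"dp":[-0.02,0.08,0],"rotation":[0,0,0]}
    - {"dp":[-0.02,0.08,0],"rotation":[0,0,-0.03]}
    - {"dp":[-0.02,0.08,0],"rotation":[0,0,-0.04]}
    - {"dp":[-0.02,0.08,0],"rotation":[0,0,-0.04]}

```text
clock: 16.35
eef_pos: [0.4894, 0.1, 0.0805]
eef_rot: [[0.998, -0.067, -0.0], [-0.067, -0.998, 0.0], [-0.0, 0.0, -1.0]]
contact_force: [-0.9, 3.5, 3.6]
opening: 0.014
```

```bash
python3 st.py
```

```text
16.35 [ -22.7   32.     6.5  127.9   -9.9   20.6 -101.7] [0.48939083 0.10003718 0.08051862] -3.8703758581513235 [-0.9377646   3.53874783  3.60808219] [ 0.95735238  0.37479761 -0.05799991] 0.014037620336204664
```

drive_tool:
  plan:
    - {"dp":[0,0,0],"rotation":[0,0,-0.03]}
    - {"dp":[0,0,0],"rotation":[0,0,-0.06]}
    - {"dp":[0,0,0],"rotation":[0,0,-0.09]}
    - {"dp":[0,0,0],"rotation":[0,0,-0.12]}
    - {"dp":[0,0,0],"rotation":[0,0,-0.15]}
    - {"dp":[0,0,0],"rotation":[0,0,-0.15]}

```text
clock: 16.95
eef_pos: [0.4895, 0.1002, 0.0805]
eef_rot: [[0.976, -0.217, -0.0], [-0.217, -0.976, 0.0], [-0.0, -0.0, -1.0]]
contact_force: [-2.9, 4.8, 5.1]
opening: 0.0137
```

```bash
python3 st.py
```

```text
16.95 [ -24.2   32.1    8.7  128.   -13.2   20.7 -106.9] [0.48947128 0.10021542 0.08054567] -12.528863599621879 [-2.85271237  4.75404438  5.1249472 ] [1.26901012 0.45928488 0.00517457] 0.013743999752585846
```

drive_tool:
  plan:
    - {"dp":[-0.03,0.05,0],"rotation":[0,0,-0.03]}
    - {"dp":[-0.03,0.05,0],"rotation":[0,0,-0.06]}
    - {"dp":[-0.03,0.05,0],"rotation":[0,0,-0.09]}
    - {"dp":[-0.03,0.05,0],"rotation":[0,0,-0.12]}
    - {"dp":[-0.03,0.05,0],"rotation":[0,0,-0.15]}
    - {"dp":[-0.03,0.05,0],"rotation":[0,0,-0.17]}
    - {"dp":[-0.03,0.05,0],"rotation":[0,0,-0.17]}
    - {"dp":[-0.03,0.05,0],"rotation":[0,0,-0.17]}

```text
clock: 17.75
eef_pos: [0.4894, 0.1005, 0.0806]
eef_rot: [[0.926, -0.378, 0.0], [-0.378, -0.926, 0.0], [0.0, -0.0, -1.0]]
contact_force: [0.7, 2.7, 0.9]
opening: 0.0141
```

```bash
python3 st.py
python3 - <<'E'
from h import *
f=grab('top','5');g=grab('side','5')
a=np.hstack([cv2.resize(f['color'][190:260,250:320],(400,400)),cv2.resize(g['color'][180:260,320:400],(400,400))]);cv2.imwrite('pics/z7.png',a)
E
```

```text
17.75 [ -25.9   32.3   11.2  128.1  -16.9   20.9 -112.8] [0.48943444 0.100515   0.08055059] -22.18074383482677 [0.66332149 2.71621281 0.92626489] [ 0.85964656 -0.19717954  0.02738615] 0.014080758135186272
```

View pics/z7.png

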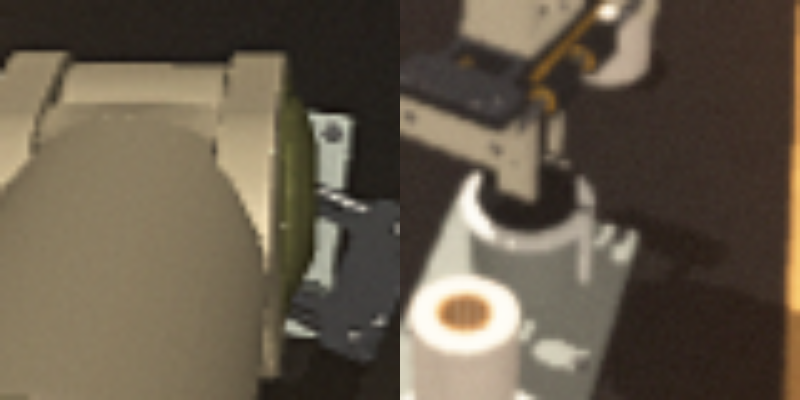

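drive_tool:
  plan:
    - {"dp":[0,0,0],"rotation":[0,0,0]}
    - {"dp":[0,0,0],"rotation":[0,0,0]}
    - {"dp":[0,0,0],"rotation":[0,0,0]}
    - {"dp":[0,0,0],"rotation":[0,0,0]}
    - {"dp":[0,0,0],"rotation":[0,0,0]}
    - {"dp":[0,0,0],"rotation":[0,0,0]}
    - {"dp":[0,0,0],"rotation":[0,0,0]}
    - {"dp":[0,0,0],"rotation":[0,0,0]}
  hand: 0

```text
clock: 18.65
eef_pos: [0.4892, 0.1005, 0.0805]
eef_rot: [[0.926, -0.378, -0.0], [-0.378, -0.926, 0.0], [-0.0, 0.0, -1.0]]
contact_force: [0.9, 0.5, -0.6]
opening: 0.0731
```

drive_tool:
  plan:
    - {"dp":[0,0,1],"rotation":[0,0,0]}
    - {"dp":[0,0,3],"rotation":[0,0,0]}
    - {"dp":[0,0,6],"rotation":[0,0,0]}
    - {"dp":[0,0,10],"rotation":[0,0,0]}
    - {"dp":[0,0,13],"rotation":[0,0,0]}
    - {"dp":[0,-4,13],"rotation":[0,0,0]}
    - {"dp":[0,-8,13],"rotation":[0,0,0]}
    - {"dp":[0,-12,13],"rotation":[0,0,0]}
    - {"dp":[0,-16,13],"rotation":[0,0,0]}
    - {"dp":[0,-20,13],"rotation":[0,0,0]}
    - {"dp":[0,-24,13],"rotation":[0,0,0]}
    - {"dp":[0,-28,13],"rotation":[0,0,0]}
    - {"dp":[0,-32,13],"rotation":[0,0,0]}
    - {"dp":[0,-35,13],"rotation":[0,0,0]}
    - {"dp":[0,-35,13],"rotation":[0,0,0]}
    - {"dp":[0,-35,13],"rotation":[0,0,0]}

```text
clock: 20.25
eef_pos: [0.4887, -0.2498, 0.2109]
eef_rot: [[0.925, -0.379, -0.0], [-0.379, -0.925, 0.0], [-0.0, -0.0, -1.0]]
contact_force: [-0.4, 0.7, 0.3]
opening: 0.0931
```

Run:
```python
from h import *
f=grab('top','6');g=grab('side','6')
a=np.hstack([cv2.resize(f['color'][195:260,265:330],(400,400),interpolation=cv2.INTER_CUBIC),cv2.resize(g['color'][195:260,310:375],(400,400),interpolation=cv2.INTER_CUBIC)]);cv2.imwrite('pics/z8.png',a)
v,u=np.mgrid[0:400,0:640]; P=bydepth(f,np.c_[u.ravel(),v.ravel()]).reshape(400,640,3)
w=np.zeros((400,640),bool); w[205:250,270:315]=1
m=w&(P[...,2]>.098)
ys,xs=np.nonzero(m); W=onplane(f,np.c_[xs,ys],.106)[:,:2]; mu=W.mean(0); _,s,vt=np.linalg.svd(W-mu); print('bar',mu,vt[0],np.degrees(np.arctan2(*vt[0][::-1])))
m=w&(P[...,2]>.09)&(f['color'].min(2)>150); ys,xs=np.nonzero(m); print('mark',onplane(f,[[xs.mean(),ys.mean()]],.106),len(xs))
```

```text
bar [0.48848763 0.09950371] [-0.94123017  0.33776584] 160.25918480942198
mark [[0.46969146 0.1009106  0.106     ]] 13
```

View pics/z8.png

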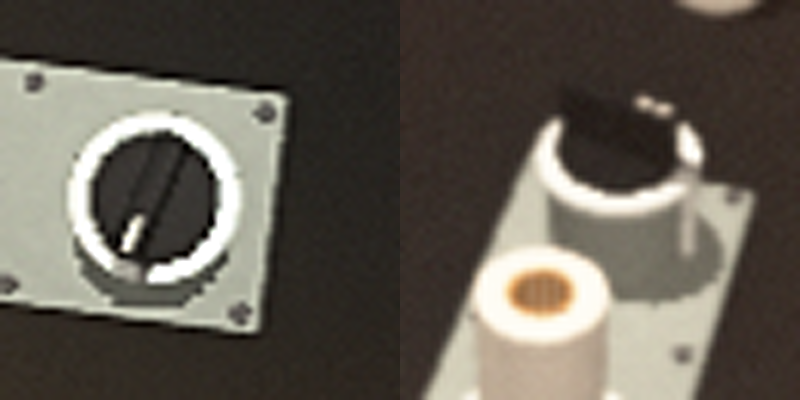

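View pics/top_6.png

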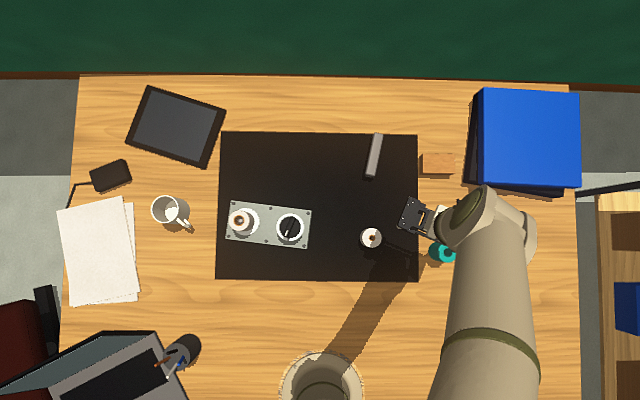

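Run:
```python
from h import *
f=load('top','6');g=load('side','6')
f0=load('top','0');g0=load('side','0')
def z(im,r,c,n,S=400): return cv2.resize(im[r:r+n,c:c+n],(S,S//1),interpolation=cv2.INTER_CUBIC)
a=np.vstack([np.hstack([z(f0['color'],210,272,38,300),z(g0['color'],205,326,42,300)]),np.hstack([z(f['color'],210,272,38,300),z(g['color'],205,326,42,300)])]);cv2.imwrite('pics/z9.png',a)
th=np.arctan2(.109,-.994)
for n,F in(('top',f),('side',g)):
  for nm,r,zz,an in(('rib home',.040,.066,173.7),('mark',.028,.106,158.5),('axis',0,.106,0),('ring158',.036,.07,158.5)):
    p=proj(F,[[.4885+r*np.cos(np.radians(an)),.1008+r*np.sin(np.radians(an)),zz]])[0]
    o=(272,210,300/38) if n=='top' else (326,205,300/42)
    print(n,nm,p.round(1),((p-o[:2])*o[2]).round())
```

```text
top rib home [287.9 240.5] [126. 241.]
top mark [284.8 235.7] [101. 203.]
top axis [288.7 226.3] [132. 129.]
top ring158 [284.8 238.3] [101. 223.]
side rib home [358.3 222.5] [231. 125.]
side mark [353.9 212.9] [200.  56.]
side axis [345.4 209.8] [139.  34.]
side ring158 [355.9 223.2] [214. 130.]
```

View pics/z9.png

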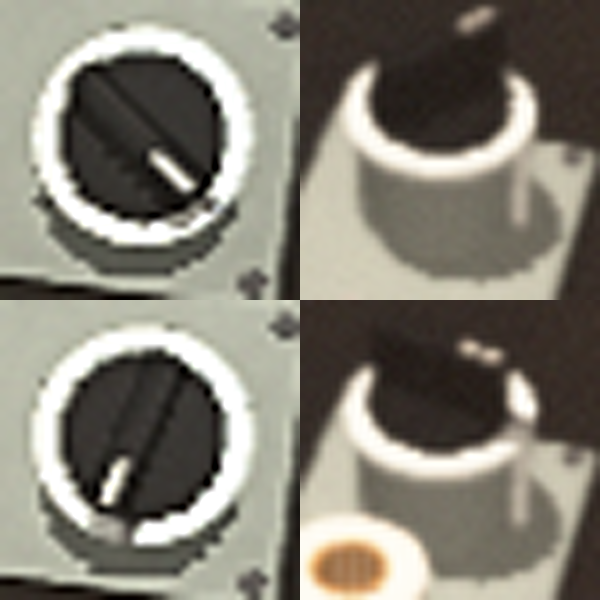

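Run:
```python
from h import *
v,u=np.mgrid[0:400,0:640]; uv=np.c_[u.ravel(),v.ravel()]
for t in('0','6'):
  for n in('top','side'):
    f=load(n,t); P=bydepth(f,uv).reshape(400,640,3); c=f['color'].astype(int)
    W=onplane(f,uv,.106).reshape(400,640,3)
    r=np.hypot(W[...,0]-.4885,W[...,1]-.1008)
    # mark: weighted brightness within r<.027 on top plane
    b=c.min(2); m=(r<.030)&(P[...,2]>.088)&(b>90); w=np.clip(b-70,0,150)[m].astype(float)
    q=W[m][:,:2]; mu=np.average(q,axis=0,weights=w); C=np.cov(q.T,aweights=w); e,V=np.linalg.eigh(C); d=V[:,1]*(-1 if V[0,1]>0 else 1)
    print(t,n,'mark n',m.sum(),mu.round(4),'dir',np.degrees(np.arctan2(d[1],d[0])).round(1),'bearing',np.degrees(np.arctan2(mu[1]-.1008,mu[0]-.4885)).round(1))
    for zt in(.094,.098,.101):
      m=(r<.04)&(P[...,2]>zt); q=W[m][:,:2]; 
      (cx,cy),(a,b_),an=cv2.minAreaRect((q*1000).astype(np.float32)); C=np.cov(q.T);e,V=np.linalg.eigh(C);d=V[:,1]*(-1 if V[0,1]>0 else 1)
      print('   bar',zt,m.sum(),np.round([cx,cy,a,b_,an],1),'pca',np.degrees(np.arctan2(d[1],d[0])).round(1))
# collar ring profile, top
for t in('0','6'):
  f=load('top',t); an=np.arange(120,260,5)
  out=[]
  for a in an:
    pts=proj(f,[[.4885+rr*np.cos(np.radians(a)),.1008+rr*np.sin(np.radians(a)),.072] for rr in(.034,.036,.038)])
    out.append(int(np.mean([cv2.getRectSubPix(f['color'],(1,1),tuple(map(float,p))).min() for p in pts])))
  print(t,dict(zip(an.tolist(),out)))
```

```text
0 top mark n 16 [0.4771 0.0902] dir -129.5 bearing -137.0
   bar 0.094 109 [490.9  98.8  58.9  19.5  46.2] pca -134.2
   bar 0.098 109 [490.9  98.8  58.9  19.5  46.2] pca -134.2
   bar 0.101 106 [490.9  98.8  58.9  19.5  46.2] pca -134.5
0 side mark n 9 [0.4764 0.0862] dir -128.8 bearing -129.7
   bar 0.094 108 [487.  108.1  50.5  50.3   9. ] pca -130.9
   bar 0.098 92 [487.4 105.9  50.4  45.9   9. ] pca -132.6
   bar 0.101 76 [487.7 103.7  50.4  41.4   9. ] pca -133.7
6 top mark n 13 [0.471 0.108] dir 158.3 bearing 157.5
   bar 0.094 118 [487.2  96.1  29.3  66.7  61.4] pca 157.4
   bar 0.098 116 [487.2  96.1  29.3  66.7  61.4] pca 157.3
   bar 0.101 113 [487.2  96.1  29.3  66.7  61.4] pca 157.4
6 side mark n 10 [0.4719 0.1076] dir 159.2 bearing 157.6
   bar 0.094 116 [487.6 106.5  41.   67.5  42.5] pca 154.1
   bar 0.098 100 [487.9 104.4  38.4  63.9  42.5] pca 154.6
   bar 0.101 79 [489.1 103.   38.4  60.3  42.5] pca 155.5
0 {120: 241, 125: 244, 130: 242, 135: 247, 140: 239, 145: 246, 150: 247, 155: 243, 160: 246, 165: 246, 170: 249, 175: 247, 180: 239, 185: 241, 190: 251, 195: 233, 200: 190, 205: 159, 210: 183, 215: 195, 220: 171, 225: 119, 230: 181, 235: 244, 240: 248, 245: 245, 250: 247, 255: 246}
6 {120: 245, 125: 246, 130: 245, 135: 250, 140: 239, 145: 225, 150: 176, 155: 144, 160: 149, 165: 147, 170: 107, 175: 111, 180: 226, 185: 255, 190: 253, 195: 245, 200: 244, 205: 254, 210: 247, 215: 248, 220: 255, 225: 250, 230: 247, 235: 246, 240: 247, 245: 249, 250: 253, 255: 248}
```

The collar's dark rib went from 225° to about 173°, which is home, and the knob's mark is at about 157.6°. That gives a slip of about 0.27 rad, inside the 0.15–0.45 window. One last check on the bystanders and the roll, then I'll hand in.

Run:
```python
from h import *
v,u=np.mgrid[0:400,0:640]; uv=np.c_[u.ravel(),v.ravel()]
for t in('0','6'):
    f=load('top',t); P=bydepth(f,uv).reshape(400,640,3)
    for nm,r0,r1,c0,c1,z0,z1 in(('short',220,255,355,390,.045,.075),('stap',125,185,355,390,.03,.06),('box',140,185,410,465,.03,.05),('mug',190,240,145,200,.08,.11),('rollpos',200,245,225,265,.095,.12)):
        q=P[r0:r1,c0:c1].reshape(-1,3); q=q[(q[:,2]>z0)&(q[:,2]<z1)]; print(t,nm,len(q),q.mean(0).round(4) if len(q) else '', np.median(q[:,2]).round(4) if len(q) else '')
s=telemetry.state(); print(s['clock'],s['contact_force'])
order.close_job()
```

```text
0 short 302 [ 0.4611 -0.1352  0.058 ] 0.0583
0 stap 476 [ 0.7101 -0.1442  0.0452] 0.0454
0 box 654 [ 0.6882 -0.3416  0.0377] 0.0377
0 mug 228 [0.5312 0.452  0.0899] 0.0918
0 rollpos 0  
6 short 302 [ 0.4611 -0.1355  0.0582] 0.0585
6 stap 477 [ 0.7103 -0.1441  0.0451] 0.0453
6 box 649 [ 0.6882 -0.3416  0.0378] 0.0379
6 mug 223 [0.5306 0.4518 0.0902] 0.0914
6 rollpos 294 [0.5033 0.2408 0.1044] 0.1048
20.35 [0.20176361 0.22295987 0.76656756]
the job is handed in; nothing more can be done
```

I lowered the tall roll over the spindle until it rested on the flange, then released it. I turned the knob clockwise past the first click, stopped before the second, let go and backed the arm away. The job was handed in at 20.35 s.

**Last checks:**
- **Roll:** it stands upright. Its top reads 0.105 m against the expected 0.106 m; the top camera read 1–2 mm low throughout. When I lowered it, contact came at the expected height with about 6 N.
- **Brake:** the collar's rib is at about 173°, which matches home at 173.7°. The knob's mark is at about 157.6°, so the slip is about 0.27 rad, between the clicks at 0.15 and 0.45.
- **Other items:** the short roll, stapler and box have not moved beyond measurement noise (0.3 mm or less). The mug reads 0.6 mm different, which I also take as noise.

**Disagreements:**
- Estimates of the knob's angle ranged from 154° to 160°, or 0.23 to 0.34 rad of slip, all still between the clicks.
- The wrist torque was too noisy to confirm the click, so that rests on the camera views and the gripper's angle (157.8°).

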